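# Weigh the vial carrier on the hand scale

### The arm

A 6-joint arm with a two-finger parallel gripper is mounted at the origin on the work surface. World frame = base frame: x ahead of the robot, y to its left, z up, the work surface at z = 0. Lengths are in m, angles in rad, forces in N, time in s.
With the tool pointing down it reaches from about 0.25 to 0.725 m from the base axis. Payload 4 kg.
Tool frame: the origin (TCP) lies on the centre line of the jaws, within the pads' length; the fingertips stand 17 mm ahead of it and the grasp point (between the pads) lies 2 mm behind it; x points along the fingers, z is the direction in which the jaws open and shut, and the axes are right-handed (so a half turn about x gives the same grasp; the last joint's range is limited). The gripper opens to 85 mm and grips with 20 to 120 N. Pads are 22 mm wide; open, the fingers measure 114 mm over their backs; the gripper's body (76 mm by 85 mm) begins 54 mm behind the grasp point. The pads swing forward as they close: fully open they stand 13 mm farther back than shut.
Start: joints at [-1.345, 0.241, 0.005, 1.335, 0, 1.571], TCP at [0.112, -0.487, 0.212] pointing down, gripper open.
Joint ranges: [-2.72, 2.72], [-1.05, 1.87], [-1.09, 1.28], [-1.99, 2.15], [-1.42, 1.44], [-3.14, 3.14]. Speed limits (rad/s): [2.79, 2.79, 3.14, 3.14, 3.14, 3.14].

### API

Orientations are given as [roll, pitch, yaw] about the fixed x, y, z axes, in that order (R = Rz(yaw) Ry(pitch) Rx(roll)).
In Python, from bench import arm, snapshot, camera_info, ticket gives the robot as it stands. Calls block until the motion is done:
- arm.movep(position, orientation): joint-space move of the TCP to a pose.
- arm.servo_line(position, ori=None, velocity=0.15): straight line of the TCP; ori=None keeps the orientation; velocity is the mean speed in m/s.
- arm.set_joints(angles): joint-space move.
- arm.gripper_to(opening, force=None): finger opening in m; force is the grip in N (None keeps the last); returns when the fingers have stopped.
- arm.pause(seconds).
- arm.inverse_kinematics(position, orientation): joint angles nearest the present ones, or None.
- snapshot(name): name is "scene" or "side" or "wrist"; returns the picture (384x512x3 uint8, red, green, blue); there is no depth.
- camera_info(name): a dict with "intrinsics" (3x3 intrinsics, pixels), "view" (4x4, takes a point from world to camera coordinates); the wrist camera has in their place "tool_from_camera" (4x4, takes a point from camera to tool coordinates, whose origin is the TCP and whose axes are the tool frame's). Camera axes: x right, y down, z forward; pixel columns grow to the right and rows downward; lengths in m; the calibration is good to about 2 mm. A picture is of the moment at which its call begins: read the wrist's pose just before it. camera_info takes no time and is no camera call.
A pose or a line that the arm cannot do raises arm.MotionError and nothing moves.
- ticket.sign_off(): hands the job in, once; it reports no verdict.
Readings, each from a call of its own:
- arm.current_time_s(): time.
- arm.current_joint_positions(): joint angles.
- arm.current_joint_vel(): joint speeds.
- arm.current_tau(): joint torques, N m.
- arm.current_eef_pos(): TCP position.
- arm.current_tool_rot(): TCP orientation.
- arm.current_contact_force(): force on the tool from outside, world axes, zero at the start.
- arm.current_ft_torque(): the same for the moment, N m.
- arm.current_gripper_width(): finger opening in m.
Only numpy, scipy, OpenCV 4.12 (cv2) and the standard library are available. Lean on these libraries where they do the work, as an engineer would, in place of code of your own. Each camera call takes 0.05 s, during which the arm holds its last target. There are 200 camera calls.

### The job

Take the sprung hand scale out of its forked stand, hook it under the vial carrier's handle bar and raise the carrier gently until it hangs just clear of its mat, about 12 mm up (6 to 17 will do, never more than 30), and hold it there steady for a good second so the weight can be read. Then lower it softly back where it stood on the mat, unhook, and hang the scale back in the fork. Lift the carrier by the scale only, without jerks or knocks, and leave everything else alone.

Things in the scene. Friction and masses are not known exactly. Their poses are not given: they have to be found in the camera images.
- scale_grip (a point): Centre of the blue grip of the hand scale, which starts hanging upright in the stand's fork. Grip 26 (x) x 30 (y) x 50 mm tall; take it from above, fingers closing along the scale's y. Scale axes: z up, +x the side to which the hook opens (away from the stand's mouth). With the spring unloaded the hook's throat is 165 mm and its lowest point 171 mm below this point. Scale mass 0.17 kg.
- scale_flange (a point): Centre of the underside of the scale's white flange (44 x 46 x 6 mm), 32 mm below scale_grip on the same axis; it rests on the fork's prongs. Under it a neck 14 mm thick and 22 mm long (this hangs between the prongs), then the white scale body 30 x 28 mm, 70 mm tall, then the steel hook.
- hook_throat (a point): Bottom of the hook's mouth, where a bar rests, on the scale's axis. Hook of 6 mm wire in the scale's x-z plane: back 18 mm to -x, tip 20 mm to +x and 16 mm above the throat, underside of the scale body 41 mm above it; a bar enters from +x with its axis 22 to 32 mm above the throat.
- scale_hook (a joint): How far the load pulls the hook straight down out of the scale's body, 0 to 0.085 m, against a damped spring of 120 N/m: home (0) under 0.2 N of load, then 8.3 mm out for each newton.
- carrier: Vial carrier: white tray 86 (x) x 124 (y) x 26 mm with four amber vials 60 mm tall and a fixed steel handle bar. Origin: centre of its underside, at the top face of the mat; z up. A lane 38 mm wide along x between the vials is free under the bar. Mass differs each time, 0.27 to 0.94 kg: the hook comes out 20 to 75 mm before the carrier leaves the mat.
- bail_mid (a point): Middle of the carrier's handle bar: round bar 6 mm thick along the carrier's y, its axis 80 mm above the underside, straight for 46 mm to each side. Axes as the carrier. The hook goes in under it along the carrier's x, from either side.
- fork_seat (a point): On the fixed grey scale stand: the point level with the fork's top face, 180 mm above the bench, where the axis of the hung scale belongs. Two steel prongs (12 mm wide, 6 thick, 21 apart) run along the stand's x from a grey column (face 64 mm to +x, 210 mm tall) to open ends 22 mm to -x. The scale leaves and enters along x, raised 4 to 12 mm. Base plate 130 mm wide, 12 thick.
- mat: Flat green bench mat, 200 (x) x 260 (y) x 4 mm thick, fixed, on which the carrier stands. Origin: centre of its top face, 4 mm above the bench; z up.
- bottle_a: Amber bottle, black cap, 52 mm wide, 85 tall: leave alone. Origin: centre of underside.
- bottle_b: Second amber bottle, same: leave alone.
- flask_a: Glass measuring flask, 58 mm wide, 108 tall, thin neck: leave alone. Origin: centre of underside.
- flask_b: Glass measuring flask, 58 mm wide, 108 tall, thin neck: leave alone. Origin: centre of underside.
- flask_c: Glass measuring flask, 58 mm wide, 108 tall, thin neck: leave alone. Origin: centre of underside.
- beaker: Glass beaker 60 mm wide, 75 tall: leave alone. Origin: centre of underside.
- marker: Marker pen lying on the bench, 135 mm long, 15 mm thick: leave alone. Origin: underside, 48 mm from its white end.
Not all that is in view belongs to the job. What is shaped like the part that bears scale_grip but green is not meant. What is shaped like the carrier but green is not meant.

How it is judged:
On the way, in this order (a step that is already met when the one before it is completed fails the run):
1. the carrier hangs from the scale's hook alone, steady, its underside 5 to 18 mm above the mat, for one second (z of carrier in the frame of mat between 0.005 and 0.018 m and angle between carrier's own z axis and vertical below 0.15 rad and contact force between carrier and mat below 0.05 N and contact force between scale and carrier above 1.5 N and value of joint scale_hook above 0.015 m and linear speed of carrier below 0.03 m/s), for 1 s.
2. the carrier stands on the mat again, the hook clear of it (z of carrier in the frame of mat below 0.003 m and angle between carrier's own z axis and vertical below 0.06 rad and distance of carrier from where it was at the start of the episode below 0.05 m and linear speed of carrier below 0.02 m/s and contact force between scale and carrier below 0.05 N and distance between hook_throat and bail_mid above 0.035 m), for 0.2 s.
At the end, for the whole second after the job is handed in: the carrier stands upright on the mat at rest within 50 mm of where it started, unhooked; the scale hangs upright and at rest in the fork, its flange on the prongs and its axis within 15 mm of the seat point (z of carrier in the frame of mat below 0.003 m and angle between carrier's own z axis and vertical below 0.06 rad and distance of carrier from where it was at the start of the episode below 0.05 m and linear speed of carrier below 0.02 m/s and distance between scale_grip and fork_seat below 0.04 m and z of scale_grip in the frame of fork_seat above 0.028 m and horizontal distance between scale_grip and fork_seat below 0.015 m and angle between scale_grip's own z axis and vertical below 0.08 rad and contact force between scale and carrier below 0.05 N and linear speed of scale below 0.03 m/s); the robot touches nothing.
It fails at once if the carrier is raised more than 30 mm off the mat or tipped more than 0.35 rad (z of carrier in the frame of mat above 0.03 m or angle between carrier's own z axis and vertical above 0.35 rad).
It fails at once if the carrier is dropped or pressed on the mat with more than 18 N (contact force between carrier and mat above 18 N).
It fails at once if the scale pulls or knocks the carrier with more than 14 N (contact force between scale and carrier above 14 N).
It fails at once if the carrier is handled by the robot itself instead of the scale (contact force between any of the fingers, the arm and carrier above 1 N).
It fails at once if one of the other things is moved more than 20 mm (distance of any of bottle_a, bottle_b, flask_a, flask_b, flask_c, beaker, marker from where it was at the start of the episode above 0.02 m).
It also fails if it takes over 72 s, if anything falls off the work surface, if the arm or the gripper's body presses on something with over 40 N, if the wrist force passes 120 N, or if a joint passes its speed limit or range.

## Working session

There is one attempt and no reset: what is moved stays moved. The work goes in short steps, each a Python script; the robot and the scene stay as the last script left them, time stands still between calls to the robot, and variables do not carry over. Pictures are saved under pics/ and viewed, about 8 in all and at most 12, crops included, and the job is handed in when it is done.

```bash
mkdir -p pics; ls; python3 - <<'E'
from bench import arm,snapshot,camera_info
import cv2,numpy as np
for n in("scene","side"):
    cv2.imwrite(f"pics/{n}0.png",cv2.resize(snapshot(n)[:,:,::-1],(800,600),interpolation=cv2.INTER_CUBIC))
    c=camera_info(n);print(n,c["intrinsics"],c["view"])
print(camera_info("wrist"));print(arm.current_time_s(),arm.current_tool_rot(),arm.current_eef_pos())
E
```

```text
pics
scene [[396.11841797   0.         255.53579098]
 [  0.         396.11841797 190.28234888]
 [  0.           0.           1.        ]] [[-0.100453    0.9947224   0.02089338  0.05501313]
 [ 0.54490437  0.07257361 -0.8353516  -0.15699202]
 [-0.83245926 -0.07252868 -0.54931882  1.540763  ]
 [ 0.          0.          0.          1.        ]]
side [[496.49062394   0.         250.14458963]
 [  0.         496.49062394 200.79578183]
 [  0.           0.           1.        ]] [[-0.84655529 -0.5322158   0.00951249  0.41066129]
 [-0.33404621  0.51725873 -0.7879445   0.26230726]
 [ 0.41443609 -0.67021619 -0.61567279  1.6252824 ]
 [ 0.          0.          0.          1.        ]]
{'intrinsics': array([[330.41570238,   0.        , 258.46102766],
       [  0.        , 330.41570238, 195.09964247],
       [  0.        ,   0.        ,   1.        ]]), 'tool_from_camera': array([[ 9.13182245e-04, -2.58791864e-01,  9.65932677e-01,
        -1.61183027e-01],
       [-1.15195151e-03, -9.65932712e-01, -2.58790784e-01,
         6.58342713e-02],
       [ 9.99998920e-01, -8.76384462e-04, -1.18018828e-03,
         1.63109424e-03],
       [ 0.00000000e+00,  0.00000000e+00,  0.00000000e+00,
         1.00000000e+00]])}
0.1 [-3.12629497  1.56885922  1.81188918] [ 0.11179166 -0.4867088   0.21148877]
```

View pics/scene0.png

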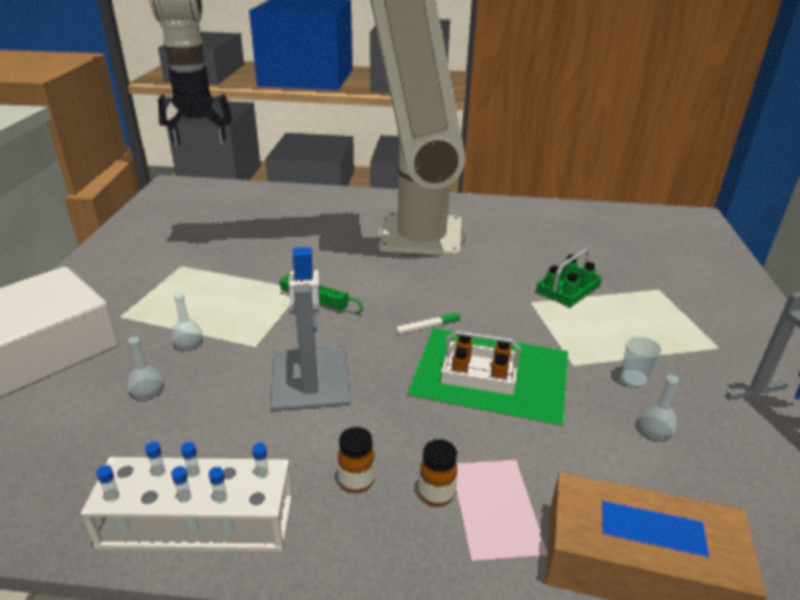

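View pics/side0.png

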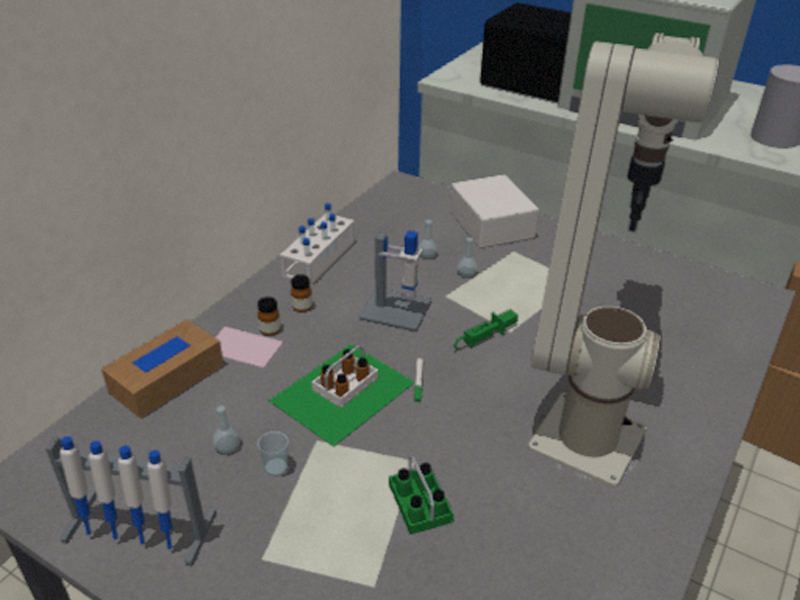

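The scale in the stand is at scene (303,263) and side (411,242), with its grip blue. The look-alikes are the green scale at scene (325,297) and the green carrier at (570,280). The white carrier on the mat is at scene (480,362) and side (345,378), and it matches the description. Next I'll take crops and rough triangulations.

```bash
cat > h.py <<'E'
from bench import arm,snapshot,camera_info,ticket
import cv2,numpy as np
from scipy.spatial.transform import Rotation as Rot
def T(): 
    M=np.eye(4);M[:3,:3]=Rot.from_euler("xyz",arm.current_tool_rot()).as_matrix();M[:3,3]=arm.current_eef_pos();return M
def cam(n,tool=None):
    c=camera_info(n)
    M=np.linalg.inv(c["view"]) if n!="wrist" else (T() if tool is None else tool)@c["tool_from_camera"]
    return np.array(c["intrinsics"]),M
def ray(C,uv):
    K,M=C;d=M[:3,:3]@np.linalg.solve(K,[uv[0],uv[1],1]);return M[:3,3],d/np.linalg.norm(d)
def onz(C,uv,z):
    o,d=ray(C,uv);return o+d*(z-o[2])/d[2]
def tri(*obs):
    A=0;b=0
    for C,uv in obs:
        o,d=ray(C,uv);P=np.eye(3)-np.outer(d,d);A=A+P;b=b+P@o
    p=np.linalg.solve(A,b)
    return p,[np.linalg.norm((np.eye(3)-np.outer(d,d))@(p-o)) for o,d in (ray(*q) for q in obs)]
def proj(C,p):
    K,M=C;q=K@(np.linalg.inv(M)@np.append(p,1))[:3];return q[:2]/q[2]
def blobs(m,box=None,amin=20):
    m=m.astype(np.uint8)
    if box: x0,y0,x1,y1=box;k=np.zeros_like(m);k[y0:y1,x0:x1]=1;m=m*k
    n,l,s,c=cv2.connectedComponentsWithStats(m)
    return [(c[i],s[i],(l==i)) for i in range(1,n) if s[i,4]>=amin]
def down(yaw):  # tool x down, tool z (jaw) along world yaw direction
    z=np.array([np.cos(yaw),np.sin(yaw),0]);x=np.array([0,0,-1.]);y=np.cross(z,x)
    return Rot.from_matrix(np.c_[x,y,z]).as_euler("xyz")
E
python3 - <<'E'
from h import *
S=snapshot("scene");D=snapshot("side");cv2.imwrite("pics/s.png",S[:,:,::-1]);cv2.imwrite("pics/d.png",D[:,:,::-1])
def blue(I): I=I.astype(int);return (I[:,:,2]>I[:,:,0]*1.8)&(I[:,:,2]>I[:,:,1]*1.4)&(I[:,:,2]>70)
def green(I): I=I.astype(int);return (I[:,:,1]>I[:,:,0]*1.8)&(I[:,:,1]>I[:,:,2]*1.5)&(I[:,:,1]>50)
b1=blobs(blue(S),(170,150,220,200),8);b2=blobs(blue(D),(240,140,290,190),8)
for b in b1+b2:print(b[0],b[1])
CS,CD=cam("scene"),cam("side")
g1=max(b1,key=lambda b:b[1][4]);g2=max(b2,key=lambda b:b[1][4]);print("grip",tri((CS,g1[0]),(CD,g2[0])))
for n,I,C,box in(("scene",S,CS,(255,200,375,275)),("side",D,CD,(165,215,270,290))):
    m=max(blobs(green(I),box,200),key=lambda b:b[1][4])[2]
    pts=cv2.findContours(m.astype(np.uint8),0,2)[0][0].reshape(-1,2)
    W=np.array([onz(C,p,.004)[:2] for p in pts],np.float32);print("mat",cv2.minAreaRect(W))
t=lambda I,x,y:cv2.resize(I[y:y+60,x:x+80,::-1],(400,300),interpolation=cv2.INTER_CUBIC)
cv2.imwrite("pics/crop.png",np.vstack([np.hstack([t(S,158,150),t(S,268,200)]),np.hstack([t(D,228,145),t(D,182,215)])]))
E
```

```text
[193.22978723 167.85106383] [187 158  13  21 235]
[262.49090909 154.79090909] [259 148   8  15 110]
[246.22222222 156.05555556] [245 152   3   9  18]
[260.66666667 183.91666667] [257 183   8   3  12]
grip (array([ 0.5356085 , -0.16196004,  0.21421926]), [np.float64(0.0002102940444156267), np.float64(0.00021029404441556736)])
mat ((0.5131908059120178, 0.15995685756206512), (0.258268803358078, 0.20025420188903809), 80.68678283691406)
mat ((0.5120831727981567, 0.1606709212064743), (0.25966137647628784, 0.19922256469726562), 80.66997528076172)
```

View pics/crop.png

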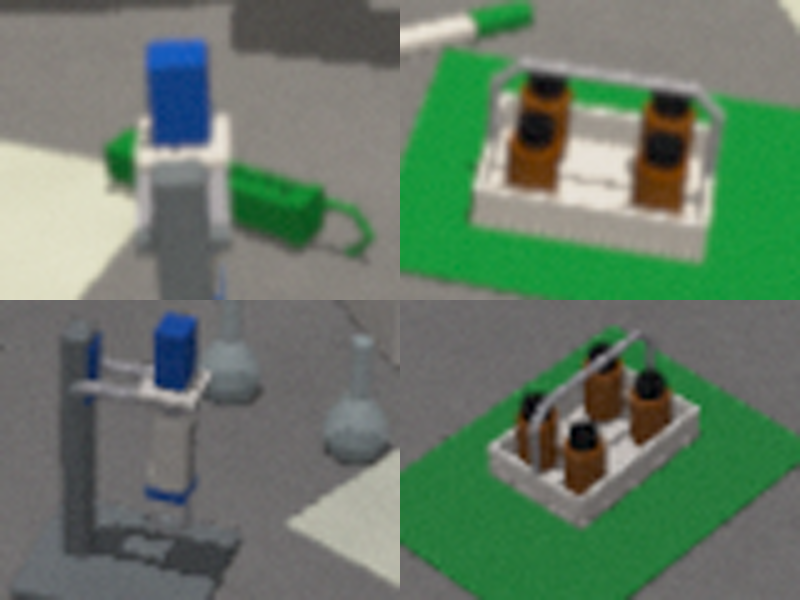

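The crops confirm both targets. The blue grip is in the fork, with the column behind it on the +x side, and the white tray with its bar is on the mat. Now closer wrist views.

```bash
python3 - <<'E'
from h import *
CS,CD=cam("scene"),cam("side")
# bar line from two views: plane intersection
n=[]
for C,a,b in((CS,(292,212.6),(327.4,217.6)),(CD,(229.2,222.4),(209.4,237.4))):
    o,d1=ray(C,a);_,d2=ray(C,b);n.append(np.cross(d1,d2))
d=np.cross(*n);d/=np.linalg.norm(d);print("bar dir",d,np.degrees(np.arctan2(d[1],d[0])))
a=tri((CS,(292,212.6)),(CD,(229.2,222.4)));b=tri((CS,(327.4,217.6)),(CD,(209.4,237.4)));print(a,b,(a[0]+b[0])/2)
print(T().round(3))
q0=arm.current_joint_positions()
for y in(85,-95):
  for p in([.575,-.16,.33],[.55,.155,.30],[.536,-.16,.212],[.513,.155,.35]):
    q=arm.inverse_kinematics(p,down(np.radians(y)));print(y,p,None if q is None else np.round(q,2))
E
```

```text
bar dir [-0.1178012  -0.99301181 -0.00710121] -96.76539187044617
(array([0.51255617, 0.09351598, 0.08234428]), [np.float64(0.0006796675360907948), np.float64(0.00067966753609094)]) (array([0.52488389, 0.18948684, 0.0817851 ]), [np.float64(0.003664501803906468), np.float64(0.0036645018039065756)]) [0.51872003 0.14150141 0.08206469]
[[-0.     0.975  0.224  0.112]
 [ 0.001  0.224 -0.975 -0.487]
 [-1.     0.    -0.001  0.212]
 [ 0.     0.     0.     1.   ]]
85 [0.575, -0.16, 0.33] [-0.27  0.44  0.6   1.72  0.   -0.18]
85 [0.55, 0.155, 0.3] [0.27 0.38 0.42 1.61 0.   0.36]
85 [0.536, -0.16, 0.212] [-0.29  0.36  0.17  1.38  0.   -0.2 ]
85 [0.513, 0.155, 0.35] [0.29 0.31 0.45 1.71 0.   0.38]
-95 [0.575, -0.16, 0.33] [-0.27  0.44  0.6   1.72  0.    2.96]
-95 [0.55, 0.155, 0.3] [ 0.27  0.38  0.42  1.61  0.   -2.78]
-95 [0.536, -0.16, 0.212] [-0.29  0.36  0.17  1.38  0.    2.94]
-95 [0.513, 0.155, 0.35] [ 0.29  0.31  0.45  1.71  0.   -2.76]<sys>:0: UserWarning: Gimbal lock detected. Setting third angle to zero since it is not possible to uniquely determine all angles.
```

```bash
python3 - <<'E' 2>/dev/null
from h import *
for n,p in(("wc",[.56,.142,.33]),("ws",[.576,-.162,.34])):
    arm.movep(p,down(np.radians(83)));t=T();np.save(n+".npy",t)
    I=snapshot("wrist");cv2.imwrite(f"pics/{n}.png",I[:,:,::-1])
print(arm.current_time_s())
a,b=cv2.imread("pics/wc.png"),cv2.imread("pics/ws.png")
cv2.imwrite("pics/w2.png",np.hstack([cv2.resize(i[:,81:431],(400,440)) for i in (a,b)]))
for p,n in(([.519,.142,.084],"wc"),([.5356,-.162,.212],"ws")):print(proj(cam("wrist",np.load(n+".npy")),p))
E
```

```text
4.225
[255.98789418 126.75982528]
[252.89399697 135.67758271]
```

View pics/w2.png

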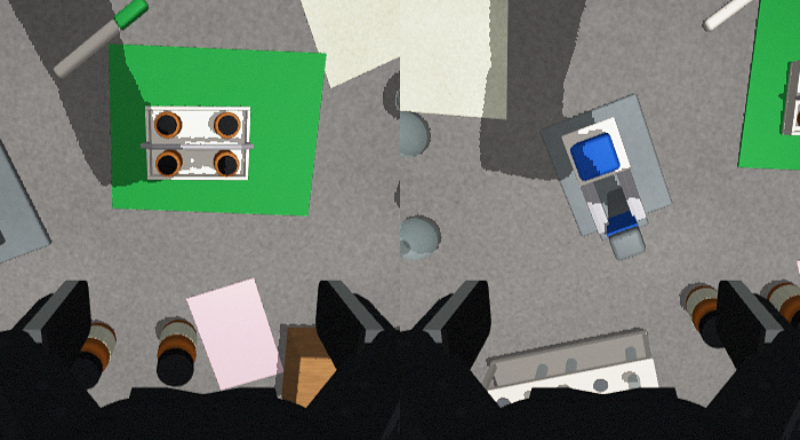

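The left half shows the carrier: its bar is level across the image at tile row 146, columns 142–252. The right half shows the blue grip top at tile (597,157), with the fork, column and base rotated about 17° in the image. Now I'll measure both.

```bash
python3 - <<'E' 2>/dev/null
from h import *
cc=cam("wrist",np.load("wc.npy"));cs=cam("wrist",np.load("ws.npy"))
a=cv2.imread("pics/wc.png").astype(int);b=cv2.imread("pics/ws.png").astype(int)
def rect(C,m,z,amin):
    m=max(m,key=lambda q:q[1][4])[2].astype(np.uint8);m=cv2.morphologyEx(m,cv2.MORPH_CLOSE,np.ones((3,3)))
    p=np.vstack(cv2.findContours(m,0,1)[0]).reshape(-1,2)
    W=np.array([onz(C,q,z)[:2] for q in p],np.float32);return cv2.minAreaRect(W)
# tray: not green, in inner box of the mat
g=(a[:,:,1]>1.4*a[:,:,2])&(a[:,:,1]>1.4*a[:,:,0])
ng=~g
print("tray@.026..",rect(cc,blobs(cv2.erode((ng).astype(np.uint8),np.ones((3,3))),(203,85,305,165),300),.03,1))
# bar: gray thin line: edge rows per column
G=cv2.cvtColor(cv2.imread("pics/wc.png"),7)
for c in range(200,308,6):print(c,G[120:136,c])
# blue top
bl=(b[:,:,0]>1.5*b[:,:,2])&(b[:,:,0]>1.25*b[:,:,1])
Bs=blobs(bl&(b[:,:,0]>60),(220,100,290,210),15)
for q in Bs:print(q[0],q[1])
q=max(Bs,key=lambda q:q[1][4]);v=b[:,:,0][q[2]];print(np.percentile(v,[5,25,50,75,95]))
top=bl&(b[:,:,0]>np.percentile(v,95)*.8)
print("grip top",rect(cs,blobs(top,(220,100,290,165),15),.237,1))
I=cv2.imread("pics/ws.png")[85:235,205:325];J=cv2.imread("pics/wc.png")[75:195,195:315]
cv2.imwrite("pics/c2.png",np.hstack([cv2.resize(I,(400,500),interpolation=2),cv2.resize(J,(400,500),interpolation=2)]))
E
```

```text
tray@.026.. ((0.5188231468200684, 0.13755536079406738), (0.13147635757923126, 0.08293788880109787), 82.83659362792969)
200 [74 71 67 63 67 69 69 68 71 70 68 67 68 73 67 67]
206 [ 70  66  72  69  79  96 102  98  91  84  67  71  74  74  66  70]
212 [ 98  94  99  95  86  84  99  99  93  87  84 100  95  89  95  87]
218 [153 153 154 151 155 138 103 117 115  91 118 156 154 154 155 157]
224 [106 155 149 150 154 137 101 113 113  90 121 141  70  67  93  82]
230 [115 155 152 153 153 134  99 114 116 104  76  26  43  86 112  88]
236 [155 152 151 152 156 139  96 117 116  98 125 153 102  23  32  33]
242 [146 152 154 151 155 151 159 202 214 174 156 152 152 148 151 150]
248 [239 148 152 146 217 237 148 200 219 173 146 138 153 156 155 153]
254 [147 149 150 213 253 236 163 199 216 175 152 138 154 154 155 153]
260 [239 149 154 145 217 235 142 203 216 176 151 136 151 149 160 153]
266 [148 151 147 218 253 237 163 203 217 174 148 136 156 153 152 155]
272 [241 145 151 148 214 239 166 197 212 176 152 119  71  21  29  50]
278 [ 98 134 148 213 253 234 159 196 210 178 131  33  45  90 125  95]
284 [173 154 153 148 219 240 160 193 210 177 192 246 238  90  93 122]
290 [241 148 155 153 152 153 171 193 208 176 192 240 250 248 248 247]
296 [111 116 115 100  77  94 139 160 162 145 146 181 184 210 230 235]
302 [134 133 130 135 130 137 147 163 167 149 119 131 131 131 129 132]
[251.18211382 136.41707317] [ 230  116   43   42 1230]
[274.03968254 194.3994709 ] [262 184  27  23 378]
[103. 122. 194. 223. 226.]
grip top ((0.5339809656143188, -0.15896998345851898), (0.023245196789503098, 0.020518189296126366), 11.400918006896973)
```

View pics/c2.png

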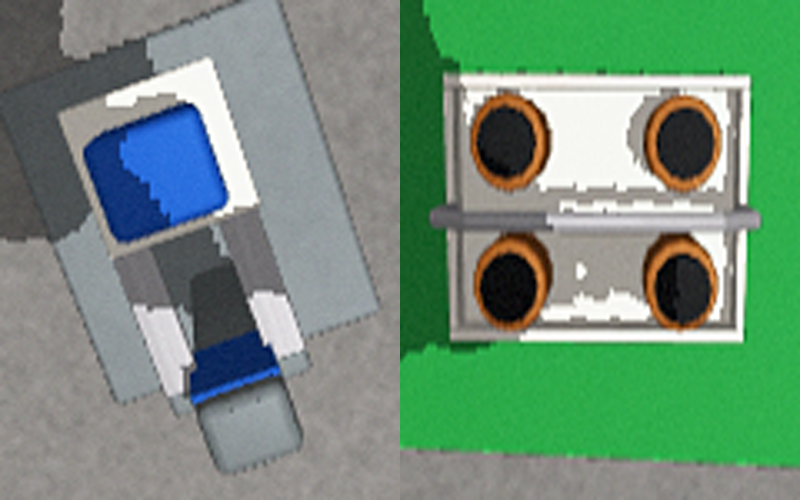

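```bash
python3 - <<'E' 2>/dev/null
from h import *
cc=cam("wrist",np.load("wc.npy"));cs=cam("wrist",np.load("ws.npy"))
p=onz(cc,(204.5,127.3),.084);q=onz(cc,(303,127.6),.084);print("bar",p,q,(p+q)/2,np.degrees(np.arctan2(*(q-p)[1::-1])),np.linalg.norm(p-q))
f=lambda x,y,z:onz(cs,(205+x/3.3333-.35,85+y/3.3333-.35),z)[:2]
R=lambda P,z:cv2.minAreaRect(np.array([f(x,y,z) for x,y in P],np.float32))
print("flange",R([(58,113),(210,57),(260,207),(112,257)],.186))
b=cv2.imread("pics/ws.png").astype(int);bl=((b[:,:,0]>1.5*b[:,:,2])&(b[:,:,0]>1.25*b[:,:,1])&(b[:,:,0]>60))
m=max(blobs(bl,(220,100,290,165),15),key=lambda q:q[1][4])[2].astype(np.uint8)
c=np.vstack(cv2.findContours(m,0,1)[0]).reshape(-1,2)
print("grip",cv2.minAreaRect(np.array([onz(cs,u,.237)[:2] for u in c],np.float32)))
print("base",R([(0,97),(275,0),(380,305),(122,403)],.012))
print("prongs/col edges yaw"); 
for A,B,z in(((118,262),(178,395),.18),((262,215),(303,350),.18),((190,398),(280,370),.21),((193,405),(218,472),.21)):
    d=f(*B,z)-f(*A,z);print(np.degrees(np.arctan2(d[1],d[0])))
l=tri((cs,(252.2,137.2)),(cam("scene"),(193.23,167.85)),(cam("side"),(262.5,154.8)));print(l)
E
```

```text
bar [0.5118761  0.08015871 0.084     ] [0.52707618 0.19828696 0.084     ] [0.51947614 0.13922283 0.084     ] 82.66779150611767 0.1191021617210621
flange ((0.5349988341331482, -0.1625249683856964), (0.04365675151348114, 0.044881582260131836), 12.462021827697754)
grip ((0.5341561436653137, -0.16291756927967072), (0.02634129859507084, 0.029262002557516098), 12.704251289367676)
base ((0.5694977641105652, -0.15372595191001892), (0.14684462547302246, 0.1262340545654297), 13.213425636291504)
prongs/col edges yaw
16.38365899334922
10.928003276547793
100.95470550061343
12.810267492224229
(array([ 0.53608444, -0.16229569,  0.21418623]), [np.float64(0.0006772491228075246), np.float64(0.0005083941846052348), np.float64(0.0004951161795662685)])
```

Measured so far:
- **Scale:** axis (0.535, -0.163), yaw 12.6°.
- **Bar mid:** (0.519, 0.139), carrier yaw -7.2°.

Next I grasp the scale and take it out of the fork.

```bash
python3 - <<'E' 2>/dev/null
from h import *
o=down(np.radians(102.6));u=np.array([np.cos(np.radians(12.6)),np.sin(np.radians(12.6)),0])
g=np.array([.5347,-.1627,.212])
arm.movep(g+[0,0,.06],o);print(arm.current_contact_force())
arm.servo_line(g,velocity=.08)
arm.gripper_to(.0,force=60);arm.pause(.2)
print(arm.current_gripper_width(),arm.current_eef_pos(),arm.current_contact_force(),arm.current_ft_torque())
t=T();np.save("seat.npy",t)
arm.servo_line(g+[0,0,.008],velocity=.04);arm.pause(.2);print(arm.current_contact_force(),arm.current_ft_torque())
arm.servo_line(g+[0,0,.008]-.075*u,velocity=.08)
arm.servo_line(g+[0,0,.095]-.075*u,velocity=.15)
arm.pause(.2);print(arm.current_contact_force(),arm.current_ft_torque(),arm.current_time_s())
I=snapshot("side");J=snapshot("scene");cv2.imwrite("pics/g_d.png",I[:,:,::-1]);cv2.imwrite("pics/g_s.png",J[:,:,::-1])
for C in("side","scene"):print(proj(cam(C),arm.current_eef_pos()))
a=proj(cam("side"),arm.current_eef_pos()-[0,0,.09]).astype(int);b=proj(cam("scene"),arm.current_eef_pos()-[0,0,.09]).astype(int)
t=lambda I,c:cv2.resize(I[max(0,c[1]-75):,:][:150,c[0]-50:c[0]+50,::-1],(400,600),interpolation=2)
cv2.imwrite("pics/g.png",np.hstack([t(I,a),t(J,b)]))
E
```

```text
[0.83825585 0.37745049 0.74061218]
0.027204635234914704 [ 0.53492061 -0.16248049  0.21257551] [-0.61434323  1.82413211  4.77653933] [4.01560426e-01 1.78063098e-01 2.94998425e-04]
[-0.17012846  0.22819033 -2.04041089] [ 0.0292171   0.02060597 -0.01039913]
[-0.56576845 -0.65991091 -0.69585299] [-0.02058536  0.01939113  0.04390695] 8.9
[283.77929996 136.71348061]
[191.11356532 121.2720062 ]
```

View pics/g.png

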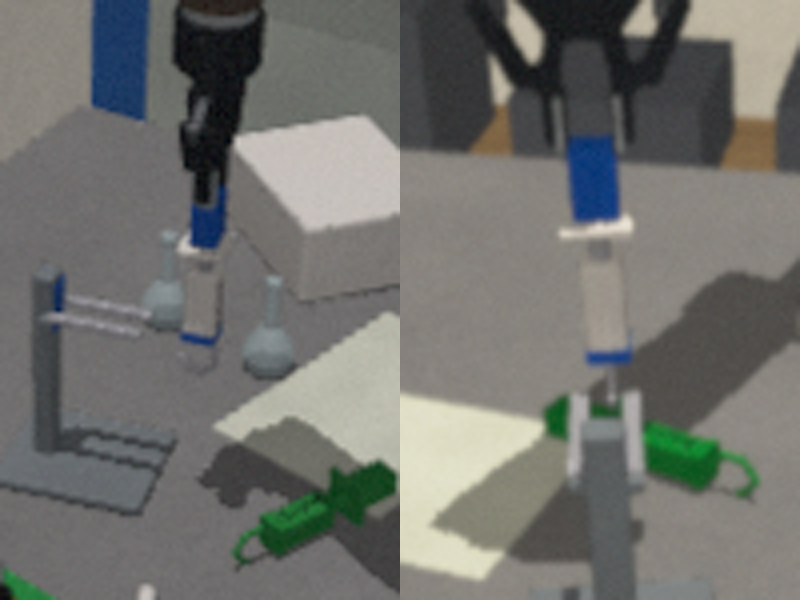

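```bash
python3 - <<'E' 2>/dev/null
from h import *
S=cv2.imread("pics/g_s.png").astype(int);D=cv2.imread("pics/g_d.png").astype(int)
bl=lambda b:(b[:,:,0]>1.6*b[:,:,2])&(b[:,:,0]>1.3*b[:,:,1])&(b[:,:,0]>50)
e=arm.current_eef_pos();C1,C2=cam("scene"),cam("side")
for n,I,C in(("s",S,C1),("d",D,C2)):
    p=proj(C,e).astype(int)
    for q in blobs(bl(I),(p[0]-20,max(0,p[1]-30),p[0]+20,p[1]+70),5):print(n,q[0],q[1])
    for dz in(.025,0,-.017,-.025,-.032,-.124,-.165):print(dz,proj(C,e+[0,0,dz]).round(1))
E
```

```text
s [190.86122449 121.01632653] [185 111  13  21 245]
s [194.84375 165.96875] [190 165  11   3  32]
0.025 [190.4 111.9]
0 [191.1 121.3]
-0.017 [191.6 127.5]
-0.025 [191.8 130.4]
-0.032 [192.  132.9]
-0.124 [194.3 164. ]
-0.165 [195.2 177. ]
d [265.09375 108.71875] [263 106   5   7  32]
d [283.78409091 138.03409091] [280 129   9  16  88]
d [280.82352941 167.29411765] [277 166   9   3  17]
0.025 [284.1 130.5]
0 [283.8 136.7]
-0.017 [283.5 140.9]
-0.025 [283.4 142.8]
-0.032 [283.3 144.5]
-0.124 [282.1 166. ]
-0.165 [281.5 175.1]
```

The grip is held centred on the TCP and the scale hangs upright. Now to the carrier, stopping before the hook-in.

```bash
cat > k.py <<'E'
from h import *
yc=np.radians(-7.2);U=np.array([np.cos(yc),np.sin(yc),0]);O=down(yc+np.pi/2);B=np.array([.5193,.1388,.084])
ZH=.222
def H(s,z): return np.array([B[0],B[1],z])+s*U   # TCP when scale axis is s past the bar
def look(n):
    I=snapshot("side");J=snapshot("scene");h=B
    a=proj(cam("side"),h).astype(int);b=proj(cam("scene"),h).astype(int)
    t=lambda I,c:cv2.resize(I[c[1]-55:c[1]+35,c[0]-30:c[0]+30,::-1],(400,600),interpolation=2)
    cv2.imwrite(n,np.hstack([t(I,a),t(J,b)]))
E
python3 - <<'E' 2>/dev/null
from k import *
e=arm.current_eef_pos()
arm.servo_line(e+[-.0,0,.01],velocity=.1)
arm.movep(H(-.06,.31),O);arm.servo_line(H(-.06,ZH),velocity=.12);arm.pause(.3)
print(arm.current_eef_pos(),H(-.06,ZH),arm.current_contact_force(),arm.current_time_s());look("pics/p.png")
E
```

```text
[0.46012044 0.14645034 0.22256117] [0.45977312 0.14631999 0.222     ] [ 0.78355412 -0.09935788 -1.58377702] 11.6667
```

View pics/p.png

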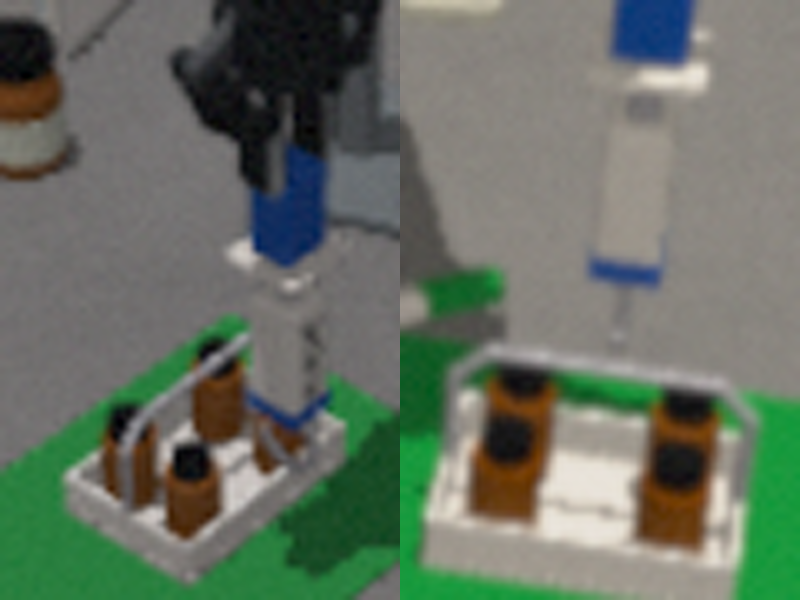

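```bash
python3 - <<'E' 2>/dev/null
from k import *
S=snapshot("scene")[:,:,::-1].astype(int);D=snapshot("side")[:,:,::-1].astype(int)
bl=lambda b:(b[:,:,0]>1.6*b[:,:,2])&(b[:,:,0]>1.3*b[:,:,1])&(b[:,:,0]>50)
e=arm.current_eef_pos();C1,C2=cam("scene"),cam("side")
r={}
for n,I,C in(("s",S,C1),("d",D,C2)):
    p=proj(C,e-[0,0,.06]).astype(int)
    for q in blobs(bl(I),(p[0]-20,p[1]-60,p[0]+20,p[1]+50),8):print(n,q[0],q[1]);r.setdefault(n,[]).append(q[0])
    for dz in(0,-.124,-.165):print(dz,proj(C,e+[0,0,dz]).round(1))
a=lambda i:tri((C1,r["s"][i]),(C2,r["d"][i]))
print(e,a(0),a(-1))
# hook picked in crops
ob=[]
s=proj(C1,B).astype(int);d=proj(C2,B).astype(int)
hs=(s[0]-30+217/6.667,s[1]-55+338/6.667);hd=(d[0]-30+299/6.667,d[1]-55+468/6.667)
print("hook bottom",tri((C1,hs),(C2,hd)),"expected",e-[0,0,.171])
E
```

```text
s [316.85714286 158.49107143] [311 149  13  20 224]
s [312.5        200.41666667] [308 199  10   4  24]
0 [317.  158.8]
-0.124 [312.2 198.3]
-0.165 [310.8 210.3]
d [246. 159.] [245 158   3   3   9]
d [233.4964539  204.16312057] [228 195  11  18 141]
d [232.31818182 234.27272727] [227 232  12   5  22]
0 [233.1 203.8]
-0.124 [233.5 232.9]
-0.165 [233.6 241.9]
[0.4598081  0.14639081 0.22212071] (array([0.49781925, 0.09514499, 0.29536078]), [np.float64(0.06451613520239677), np.float64(0.06451613520239687)]) (array([0.46267485, 0.14822666, 0.0926059 ]), [np.float64(0.0007910943112156975), np.float64(0.0007910943112156782)])
hook bottom (array([0.4551276 , 0.14794493, 0.05368858]), [np.float64(0.001360124910048545), np.float64(0.0013601249100485629)]) expected [0.4598081  0.14639081 0.05112071]
```

```bash
python3 - <<'E' 2>/dev/null
from k import *
f0=np.mean([arm.current_contact_force() for _ in range(1)],axis=0)
for s in(-.04,-.03,-.02,-.01,0):
    arm.servo_line(H(s,ZH),velocity=.05);f=arm.current_contact_force();print(s,(f-f0).round(2))
    if np.linalg.norm((f-f0)[:2])>3:break
arm.pause(.2);print(arm.current_contact_force()-f0,arm.current_time_s());look("pics/h.png")
E
```

```text
-0.04 [-0.72 -0.56  0.16]
-0.03 [-0.48  0.15  0.01]
-0.02 [ 0.13  0.1  -0.63]
-0.01 [ 0.45 -0.76  0.26]
0 [-0.25 -0.75 -0.61]
[-0.76733382  0.56961094 -0.8700715 ] 14.0167
```

View pics/h.png

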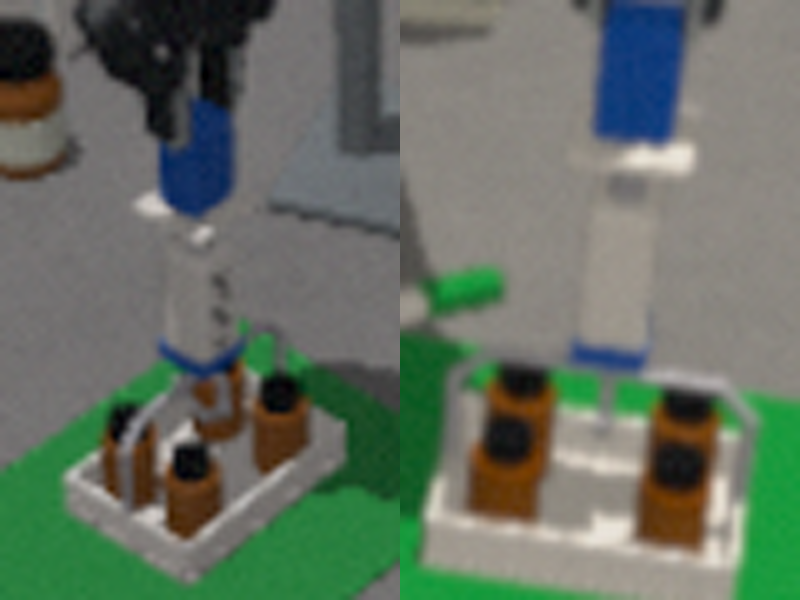

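The images show the hook threaded under the bar, with its tip on the far side. Now I raise it slowly, watching the force and tracking the tray's lower edge in the scene view.

```bash
cat > lift.py <<'E'
from k import *
C1=cam("scene");c0=np.array([*B[:2],.0])
def tray_pts(z=.004,n=25):   # lower front edge (+x face) of the tray in scene view
    V=np.array([-U[1],U[0],0]);c=np.array([B[0],B[1],z])+.043*U
    return [proj(C1,c+t*V) for t in np.linspace(-.05,.05,n)]
P=tray_pts()
def edge(): # mean offset (px, + = up) of the edge from predicted
    R=snapshot("scene")[:,:,0].astype(float);v=[]
    for u,r in P:
        x=int(round(u));y=int(round(r));w=R[y-7:y+7,x]
        lo,hi=w[-3:].mean(),np.sort(w)[-3:].mean();v.append((y-7)+np.clip((w-lo)/(hi-lo),0,1).sum()-.5-r)
    return -np.median(v)
def force(n=10):
    f=[]
    for _ in range(n):f.append(arm.current_contact_force());arm.pause(.02)
    return np.mean(f,0)
pxmm=(proj(C1,c0)-proj(C1,c0+[0,0,.01]))[1]/10
E
python3 - <<'E' 2>/dev/null
from lift import *
print("px/mm",pxmm);e0=edge();f0=force();print("e0",e0,"f0",f0);np.save("ref.npy",[e0,f0[2]])
z=ZH
for dz in [16,22,28,34,40,44]:
    z=ZH+dz/1e3;arm.servo_line(H(0,z),velocity=.03);f=force()-f0;print(dz,f.round(2),round((edge()-e0)/pxmm,1))
print(arm.current_time_s())
E
```

```text
px/mm 0.278108233829866
e0 0.08583391968809906 f0 [ 0.1076748   0.26651132 -1.53483409]
16 [-0.17 -0.46 -0.17] -0.0
22 [-0.13 -0.21 -0.17] -0.0
28 [-0.08 -0.4  -0.58] 0.1
34 [ 0.16 -0.47 -1.41] 0.2
40 [-0.16 -0.44 -2.54] -0.0
44 [-0.14 -0.62 -2.84] 0.0
18.0
```

```bash
python3 - <<'E' 2>/dev/null
from lift import *
e0,f0=np.load("ref.npy")
for dz in range(48,112,4):
    arm.servo_line(H(0,ZH+dz/1e3),velocity=.03);f=force(5)[2]-f0;h=(edge()-e0)/pxmm;print(dz,f.round(2),round(h,1))
    if h>3:break
print(arm.current_time_s(),arm.current_eef_pos())
E
```

```text
48 -3.31 0.1
52 -4.08 0.2
56 -4.53 0.2
60 -4.04 3.0
64 -4.43 7.4
20.0833 [0.51931418 0.13880462 0.28600256]
```

```bash
python3 - <<'E' 2>/dev/null
from lift import *
e0,f0=np.load("ref.npy")
arm.servo_line(H(0,ZH+.0685),velocity=.02)
for _ in range(4):
    arm.pause(.6);print(round((edge()-e0)/pxmm,1),round(force(3)[2]-f0,2))
look("pics/l.png");print(arm.current_time_s())
E
```

```text
11.4 -3.68
11.6 -4.43
11.5 -4.38
11.5 -4.41
23.3583
```

View pics/l.png

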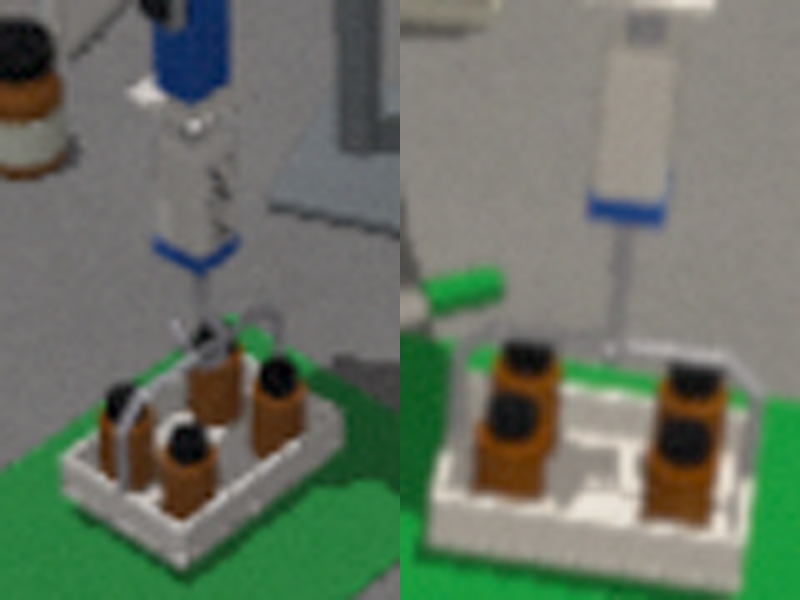

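The carrier hangs level and steady at about 11.5 mm, pulling about 4.4 N. Now lower it, unhook and check.

```bash
python3 - <<'E' 2>/dev/null
from lift import *
e0,f0=np.load("ref.npy")
arm.servo_line(H(0,ZH+.048),velocity=.015);arm.pause(.2);print(round((edge()-e0)/pxmm,1))
arm.servo_line(H(0,ZH),velocity=.04);arm.pause(.3);print(force()-[0,0,f0],round((edge()-e0)/pxmm,1))
for s in(-.01,-.02,-.03,-.045,-.065):
    arm.servo_line(H(s,ZH),velocity=.05);f=arm.current_contact_force()-[0,0,f0];print(s,f.round(2))
    if np.linalg.norm(f)>3.5:print("STOP");break
arm.pause(.4);print((edge()-e0)/pxmm,arm.current_time_s());look("pics/u.png")
E
```

```text
0.1
[ 0.09311549 -0.00952251 -0.21219856] -0.0
-0.01 [-0.02  0.92 -0.79]
-0.02 [ 0.23 -0.5   0.68]
-0.03 [ 1.07  0.3  -0.  ]
-0.045 [ 0.37 -0.14 -0.53]
-0.065 [ 0.22  0.76 -0.88]
0.11568852962094042 29.4917
```

View pics/u.png

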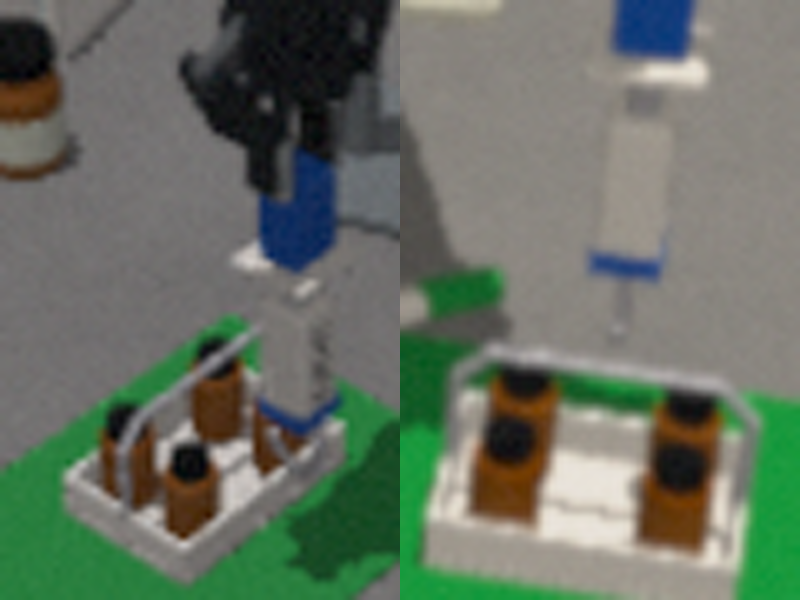

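The carrier is back where it stood and unhooked. Now return the scale, checking the in-hand offset before insertion.

```bash
python3 - <<'E' 2>/dev/null
from h import *
o=down(np.radians(102.6));u=np.array([np.cos(np.radians(12.6)),np.sin(np.radians(12.6)),0]);g=np.array([.5347,-.1627,.212])
e=arm.current_eef_pos();arm.servo_line(e+[0,0,.09],velocity=.12)
arm.movep(g+[0,0,.095]-.075*u,o);arm.pause(.3)
e=arm.current_eef_pos()
for n in("scene","side"):
    b=snapshot(n)[:,:,::-1].astype(int);m=(b[:,:,0]>1.6*b[:,:,2])&(b[:,:,0]>1.3*b[:,:,1])&(b[:,:,0]>50);C=cam(n)
    p=proj(C,e).astype(int)
    for q in blobs(m,(p[0]-15,p[1]-20,p[0]+15,p[1]+60),10):print(n,q[0],q[1])
    print(proj(C,e),proj(C,e-[0,0,.124]))
print(arm.current_time_s())
E
```

```text
scene [191.10358566 120.67729084] [185 110  13  22 251]
scene [194.84375 165.96875] [190 165  11   3  32]
[191.29793648 121.08750725] [194.4319398  163.89109234]
side [283.71264368 137.75862069] [280 129   8  16  87]
side [280.83333333 167.        ] [277 165   9   4  18]
[283.53842574 136.54476867] [281.81912152 165.83832355]
32.125
```

The readings match those taken before the lift, so the scale hasn't slipped. Now insert it.

```bash
python3 - <<'E' 2>/dev/null
from h import *
u=np.array([np.cos(np.radians(12.6)),np.sin(np.radians(12.6)),0]);g=np.array([.5347,-.1627,.212])
def F(n=6):
    f=[]
    for _ in range(n):f.append(arm.current_contact_force());arm.pause(.02)
    return np.mean(f,0)
arm.servo_line(g+[0,0,.008]-.075*u,velocity=.12);arm.pause(.2);f0=F();ok=True
for s in(-.05,-.035,-.02,-.01,0):
    arm.servo_line(g+[0,0,.008]+s*u,velocity=.05);f=F(3)-f0;print(s,f.round(2))
    if np.linalg.norm(f)>4:ok=False;break
if ok:
    for dz in(.004,.002,.001,0,-.001):
        arm.servo_line(g+[0,0,dz],velocity=.03);f=F(3)-f0;print(dz,f.round(2))
        if f[2]>2:break
print(arm.current_time_s(),ok)
I=snapshot("side");J=snapshot("scene")
a=proj(cam("side"),g-[0,0,.06]).astype(int);b=proj(cam("scene"),g-[0,0,.04]).astype(int)
t=lambda I,c:cv2.resize(I[c[1]-45:c[1]+45,c[0]-30:c[0]+30,::-1],(400,600),interpolation=2)
cv2.imwrite("pics/i.png",np.hstack([t(I,a),t(J,b)]))
E
```

```text
-0.05 [-0.24  0.07 -0.17]
-0.035 [ 0.3   0.24 -0.11]
-0.02 [ 0.47  0.19 -0.47]
-0.01 [0.46 0.1  0.11]
0 [-0.19 -0.11 -0.42]
0.004 [ 0.18  0.07 -0.58]
0.002 [-0.04 -0.15  0.16]
0.001 [ 0.18 -0.72  0.52]
0 [-0.82  0.05  3.98]
37.0333 True
```

View pics/i.png

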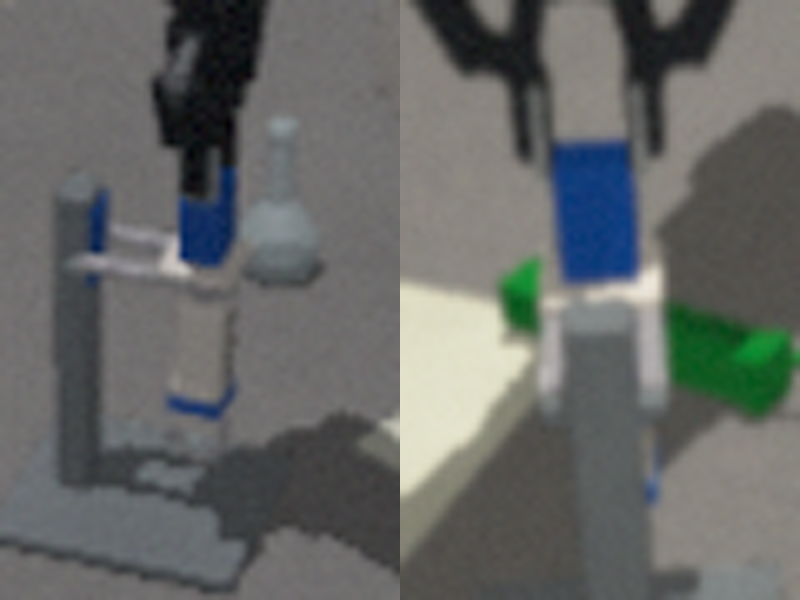

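The flange is seated on the prongs (4 N contact at the original height). Now release, retreat, verify and hand in.

```bash
python3 - <<'E' 2>/dev/null
from h import *
arm.gripper_to(.045);arm.pause(.2);arm.gripper_to(.085);arm.pause(.3)
e=arm.current_eef_pos();arm.servo_line(e+[0,0,.05],velocity=.06);arm.servo_line(e+[0,0,.16],velocity=.15);arm.pause(.5)
r=[]
for n,x in(("scene",(170,150,220,200)),("side",(252,140,290,178))):
    b=snapshot(n)[:,:,::-1].astype(int);m=(b[:,:,0]>1.8*b[:,:,2])&(b[:,:,0]>1.4*b[:,:,1])&(b[:,:,0]>70)
    q=max(blobs(m,x,8),key=lambda q:q[1][4]);print(n,q[0],q[1]);r.append((cam(n),q[0]))
print(tri(*r),"start: .5356 -.1620 .2142");print(arm.current_time_s(),arm.current_contact_force())
a=snapshot("side");cv2.imwrite("pics/f.png",cv2.resize(a[130:310,140:380,::-1],(800,600),interpolation=2))
E
```

```text
scene [193.07296137 167.96995708] [187 158  13  21 233]
side [262.43518519 154.91666667] [259 148   8  15 108]
(array([ 0.53579708, -0.16217883,  0.21373886]), [np.float64(0.0004651713786086315), np.float64(0.0004651713786086274)]) start: .5356 -.1620 .2142
40.8833 [-0.21794757 -0.16281593 -0.02314453]
```

View pics/f.png

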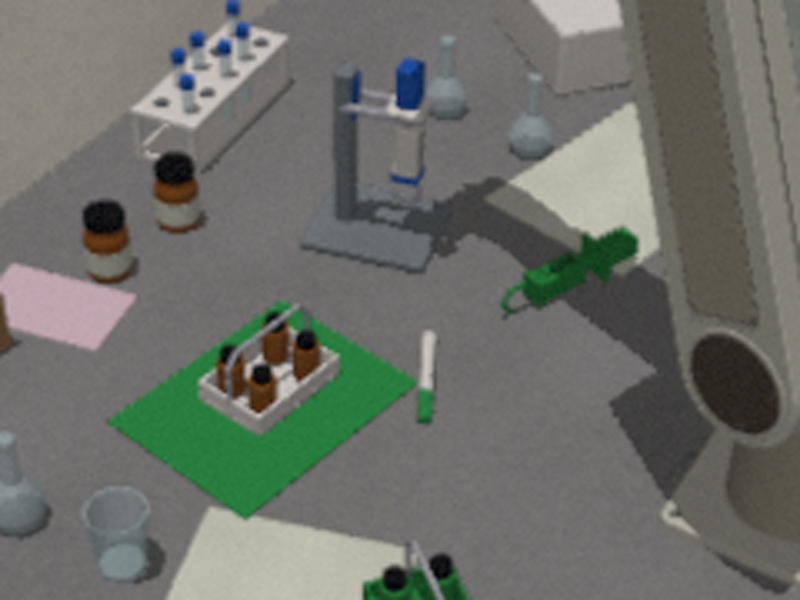

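The scale hangs in the fork, the carrier stands on the mat, and nothing else has moved.

```bash
python3 -c "
from bench import ticket;print(ticket.sign_off())"
```

```text
the job is handed in; nothing more can be done
None
```

I weighed the carrier, put it back, hung the scale in its fork and handed the job in at about 41 s of the 72 s allowed; sign-off gives no verdict.

- **Lift:** The carrier hung level at about 11.5 mm above the mat and held steady for over 2 s. The pull was about 4.4 N. Height came from tracking the tray's lower edge in the scene camera.
- **Set-down:** After unhooking, the tracked edge was within about 0.1 mm of its starting height. By eye the carrier looks back where it stood.
- **Scale:** Triangulation puts the grip within 0.5 mm of where it first hung. The side view shows the scale upright with its flange on the prongs, and the gripper is open and clear above it.
- **Other things:** Those visible in the last side view look unmoved; I didn't measure them. flask_b or flask_c and the beaker were only partly in view.
- **Disagreement:** The blue band at the foot of the scale measured about 5 mm lower than I expected from the given dimensions. The grip and hook readings roughly agreed with them (the hook within about 5 mm), and the hook went in without contact force above noise.

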